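Probe the junction box and offer up its cover

TASK

Take the pen tester from its stand and press its tip onto the red test point in the junction box and then the blue one, so that each sprung pad gives visibly, then put the tester back in its stand. Then pick up the blue cover plate by its rib and finish while holding it still and level about two centimetres above the box, clear of everything, its four holes right over the box's four threaded holes (either way round). Do not shift the other things on the bench.

Things in the scene. Friction and masses are not known exactly. Their poses are not given: they have to be found in the camera images.
- tester: Pen-shaped cordless contact tester, 141 mm long, 60 to 105 g, standing upright, tip down, in its stand at the start. Origin at the lower end of its metal tip, z up along its length. From the tip: steel tip 5 mm in diameter to 20 mm, a cone to 30 mm, red barrel 15 mm in diameter to 65 mm, black round finger guard 30 mm in diameter from 65 to 71 mm, then a square yellow grip 20 x 20 mm (sides along its x and y) from 71 to 141 mm
- tester_guard (a point): Centre of the underside of the tester's finger guard, 65 mm above the tip; in the stand it rests on the stand's top face
- stand: Black square tester stand, 64 x 64 x 75 mm tall, fixed to the bench. Origin at the centre of its underside. A vertical round hole 21 mm in diameter with a 3 mm chamfer runs down its centre; the tester's barrel hangs in it
- stand_top (a point): Mouth of the stand's hole, centre of its top face, 75 mm above the bench
- jbox: Open grey junction box fixed to the bench, 150 (x) x 110 (y) x 50 mm, walls 4 mm. Origin at the centre of its underside, z up. Brass bosses with threaded holes stand in its corners, their tops 51 mm above the bench; two cable glands stick out 20 mm from its +x end
- boss0 (a point): Threaded hole (7 mm, dark) at the top of the brass boss in the box's corner at x 63, y 43 mm, 51 mm above the box's underside; axes as the box
- boss1 (a point): Threaded hole (7 mm, dark) at the top of the brass boss in the box's corner at x -63, y 43 mm, 51 mm above the box's underside; axes as the box
- boss2 (a point): Threaded hole (7 mm, dark) at the top of the brass boss in the box's corner at x -63, y -43 mm, 51 mm above the box's underside; axes as the box
- boss3 (a point): Threaded hole (7 mm, dark) at the top of the brass boss in the box's corner at x 63, y -43 mm, 51 mm above the box's underside; axes as the box
- red_pad (a point): Centre of the top of the red test point inside the box: a sprung flat brass pad 16 mm in diameter on a red plastic post 26 mm in diameter; the pad's top is 40 mm above the bench when up, 11 mm below the boss tops. The two points stand 48 to 75 mm apart along the box's length, either colour at either end
- red_pin (a joint): How far the red pad is pushed down, in m: 0 up, 0.005 fully down. It starts to move at about 1.5 N, is 1 mm down at about 2 N and fully down at about 4 N, and springs back; 1 mm or more with the tip on it counts as a touch
- blue_pad (a point): Centre of the top of the blue test point inside the box: a sprung flat brass pad 16 mm in diameter on a blue plastic post 26 mm in diameter; the pad's top is 40 mm above the bench when up, 11 mm below the boss tops. The two points stand 48 to 75 mm apart along the box's length, either colour at either end
- blue_pin (a joint): How far the blue pad is pushed down, in m: 0 up, 0.005 fully down. It starts to move at about 1.5 N, is 1 mm down at about 2 N and fully down at about 4 N, and springs back; 1 mm or more with the tip on it counts as a touch
- cover: Blue-painted metal cover plate of the box, 150 (x) x 110 (y) x 4 mm, 165 to 310 g, lying flat on the bench at the start. Origin at the centre of its underside, z up. Along the middle of its top runs an upright black grip rib, 70 mm long (x), 16 mm thick (y), its top 36 mm above the plate's underside. Four through holes 10 mm in diameter near the corners, in the same pattern as the box's bosses; it fits either way round (turned by half a turn)
- hole0 (a point): Centre of the cover's hole at x 63, y 43 mm, on its underside
- hole1 (a point): Centre of the cover's hole at x -63, y 43 mm, on its underside
- hole2 (a point): Centre of the cover's hole at x -63, y -43 mm, on its underside
- hole3 (a point): Centre of the cover's hole at x 63, y -43 mm, on its underside
- multimeter: Bystander: green hand multimeter lying flat, 150 x 78 x 40 mm, origin at the centre of its underside
- screwdriver: Bystander: screwdriver lying on the bench
- screw_tray: Bystander: shallow blue tray of screws, 80 x 100 x 25 mm, origin at the centre of its underside
- tape_roll: Bystander: red roll of insulating tape lying flat, 70 mm in diameter, 19 mm high, origin at the centre of its underside
- psu_module: Bystander: grey power supply module, 100 x 40 x 91 mm, origin at the centre of its underside
- relay: Bystander: black relay unit, 110 x 32 x 31 mm, origin at the centre of its underside
There are look-alikes about, which are no part of the job. Of the things that look like the tester, the largest one is meant.

How it is judged (in metres and radians):
On the way, in this order (a step that is already met when the one before it is completed fails the run):
1. the held tester's tip presses the red test point (distance between tester and red_pad below 0.009 m and value of joint red_pin above 0.001 m and contact force between tester and the fingers above 0.5 N), for 0.1 s.
2. the held tester's tip presses the blue test point (distance between tester and blue_pad below 0.009 m and value of joint blue_pin above 0.001 m and contact force between tester and the fingers above 0.5 N), for 0.1 s.
3. the tester is back in its stand, upright and released (distance between tester_guard and stand_top below 0.008 m and angle between tester's own z axis and vertical below 0.12 rad and contact force between tester and the fingers below 0.1 N), for 0.2 s.
At the end, for the whole second after the job is handed in: Cover held still by the fingers alone, within 0.1 rad of level, underside 8 to 35 mm above the boss tops, each hole within 5 mm (horizontally) of its threaded hole, either way round; tester released, upright in its stand, guard within 8 mm of the stand top (all of step 3 and ((horizontal distance between hole0 and boss0 below 0.005 m and horizontal distance between hole1 and boss1 below 0.005 m and horizontal distance between hole2 and boss2 below 0.005 m and horizontal distance between hole3 and boss3 below 0.005 m) or (horizontal distance between hole0 and boss2 below 0.005 m and horizontal distance between hole1 and boss3 below 0.005 m and horizontal distance between hole2 and boss0 below 0.005 m and horizontal distance between hole3 and boss1 below 0.005 m)) and z of cover in the frame of boss0 between 0.008 and 0.035 m and angle between cover's own z axis and vertical below 0.1 rad and contact force between cover and the fingers above 1 N and contact force between cover and jbox below 0.05 N and contact force between cover and tester below 0.05 N and contact force between cover and stand below 0.05 N and contact force between cover and multimeter below 0.05 N and contact force between cover and screwdriver below 0.05 N and contact force between cover and screw_tray below 0.05 N and contact force between cover and tape_roll below 0.05 N and contact force between cover and psu_module below 0.05 N and contact force between cover and relay below 0.05 N and linear speed of cover below 0.02 m/s and angular speed of cover below 0.15 rad/s); the arm keeps its last pose, push and grip.
It fails at once if a bystander is shifted by more than 30 mm (distance of any of multimeter, screwdriver, screw_tray, tape_roll, psu_module, relay from where it was at the start of the episode above 0.03 m).
It also fails if it takes over 67 s, if anything falls off the work surface, if the arm or the gripper's body presses on something with over 40 N, if the wrist force passes 120 N, or if a joint passes its speed limit or range.

ROBOT

A 6-joint arm with a two-finger parallel gripper is mounted at the origin on the work surface. World frame = base frame: x ahead of the robot, y to its left, z up, the work surface at z = 0. Lengths are in mm, angles in rad, forces in N, time in s.
With the tool pointing down it reaches from about 350 to 875 mm from the base axis. Payload 4.2 kg.
Tool frame: the origin (TCP) lies on the mounting face of the last link; the fingertips stand 173 mm ahead of it and the grasp point (between the pads) lies 155 mm ahead of it; x points along the fingers, y is the direction in which the jaws open and shut, and the axes are right-handed (so a half turn about x gives the same grasp; the last joint's range is limited). The gripper opens to 85 mm and grips with 20 to 120 N. Pads are 22 mm wide; open, the fingers measure 114 mm over their backs; the gripper's body (76 mm by 85 mm) begins 54 mm behind the grasp point. The pads swing forward as they close: fully open they stand 13 mm farther back than shut.
Start: joints at [1.552, 0.385, 0.008, 0, -1.194, -0.259], TCP at [171.368, 601.027, 404.712] pointing down, gripper open.
Joint ranges: [-3.14, 3.14], [-1.21, 2.06], [-1.07, 1.41], [-3.16, 2.05], [-2.99, -0.16], [-3.1, 3.1]. Speed limits (rad/s): [2.79, 2.79, 3.14, 3.14, 3.14, 3.14].

INTERFACE

Orientations are given as a unit quaternion [x, y, z, w].
In Python, from station import bot, imaging, workorder gives the robot as it stands.
- The arm moves only by the tool carry_out, never from a script. Its argument "steps" is one flat list of numbers, 7 for each row, row after row: the turn, a rotation vector about the tool's x, y, z in rad, then the shift along the tool's x, y, z in mm, then the closure in counts, from 0 (fully open) to 255 (shut). In form: [ax, ay, az, dx, dy, dz, fingers, ax, ay, az, dx, dy, dz, fingers, ...]. A call has 1 to 20 rows; each row is the pose to reach, as a shift and turn from the pose commanded when the call began, along the tool's axes at that moment; what a row does not reach only later rows make up. A row lasts 1/8 s, in which the tool goes at most 62.5 mm and 10.7 degrees, less where a joint would pass 70% of its speed; a pose out of reach is approached as far as the arm can. A call with a gripper value outside its range is refused whole. The fingers move at their own pace and stop on an object; "force" is the grip in N (left out, the last holds). Time passes only in rows, so rows that repeat a pose let the fingers close. It gives the time, the measured TCP pose, the force and the opening at its end, in the units of the state.
- bot.read_state(): the state, without advancing time (a new reading comes with each control period).
- imaging.snapshot(name): name is "scene" or "side" or "wrist"; returns a dict with "img" (400x640x3 uint8, red, green, blue), "camera_matrix" (3x3 intrinsics, pixels), "position" and "orientation" of the camera in the world. Camera axes: x right, y down, z forward; pixel columns grow to the right and rows downward; lengths in mm; the calibration is good to about 2 mm. A picture is of the moment at which its call begins. There is no depth.
- workorder.close_job(): hands the job in, once; it reports no verdict.
The state is a dict: "time": time; "joints": joint angles; "joint_velocities": joint speeds; "joint_efforts": joint torques, N m; "position": TCP position; "tool_rot": TCP orientation; "force": force on the tool from outside, world axes, zero at the start; "wrist_torque": the same for the moment, N m; "gripper_width": finger opening in mm.
Only numpy, scipy, OpenCV 4.12 (cv2) and the standard library are available. Lean on these libraries where they do the work, as an engineer would, in place of code of your own. Each camera call takes 0.05 s, during which the arm holds its last target.

## Working session

There is one attempt and no reset: what is moved stays moved. The work goes in short steps, Python scripts to look and compute and a tool call to move; the robot and the scene stay as the last step left them, time stands still between calls to the robot, and variables do not carry over. Pictures are saved under pics/ and viewed, and the job is handed in when it is done.

Besides the shell and the picture viewer there is one more tool, called after "Call:" in YAML: its name, and indented under it one key for each argument. carry_out: Moves the arm, as the interface text tells. Its arguments: {"type":"object","properties":{"steps":{"type":"array"},"force":{"type":"number"}},"required":["steps"]}

```bash
ls; mkdir -p pics; python3 - <<'E'
from station import bot, imaging, workorder
import cv2
print(bot.read_state())
for n in ["scene","side","wrist"]:
    s=imaging.snapshot(n); cv2.imwrite(f"pics/{n}0.png",s["img"][:,:,::-1]); print(n,s["camera_matrix"],s["position"],s["orientation"])
E
```

```text
pics
{'time': 0.0, 'joints': array([ 1.55165834e+00,  3.85566561e-01,  6.62791142e-03, -4.55714021e-04,
       -1.19398782e+00, -2.58599082e-01]), 'joint_velocities': array([-0.00035148, -0.00100902, -0.00029462, -0.00010874, -0.00052883,
        0.00084982]), 'joint_efforts': array([ 1.56611291e-04, -3.92290020e+01,  1.88393390e+01,  4.18633461e+00,
       -4.62568642e-03,  5.26199585e-06]), 'position': array([171.27736454, 600.86713734, 403.62236569]), 'tool_rot': array([-0.70023227,  0.09870401,  0.70034972,  0.09717278]), 'force': array([ 0.33617409,  0.20799163, -0.17680564]), 'wrist_torque': array([-0.04171097, -0.00483126, -0.01107581]), 'gripper_width': 85.09343231042226}
scene [[380.85938748   0.         320.41727704]
 [  0.         380.85938748 198.9345117 ]
 [  0.           0.           1.        ]] [1254.31431563  -69.41146202  562.76305962] [ 0.65968785  0.59756673 -0.3009807  -0.34225218]
side [[512.52941411   0.         309.52363613]
 [  0.         512.52941411 192.05559889]
 [  0.           0.           1.        ]] [-192.4467087  -799.82088242 1098.49747623] [ 0.8501939  -0.34065018  0.14943723 -0.37255376]
wrist [[353.61521215   0.         324.15341077]
 [  0.         353.61521215 200.20252998]
 [  0.           0.           1.        ]] [248.53920215 578.21223222 373.4116307 ] [-0.59477501  0.78800445  0.12663321 -0.09620656]
```

View pics/scene0.png

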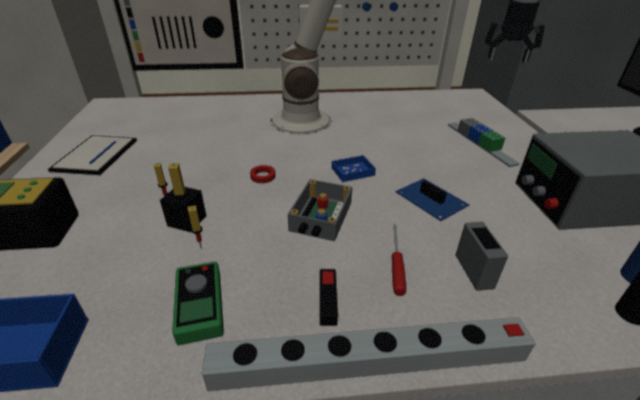

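View pics/side0.png

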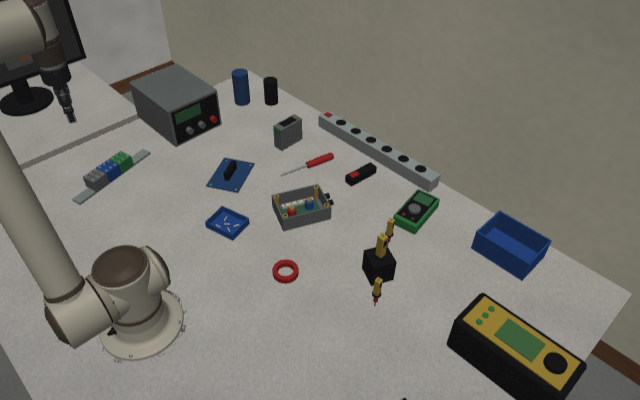

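View pics/wrist0.png

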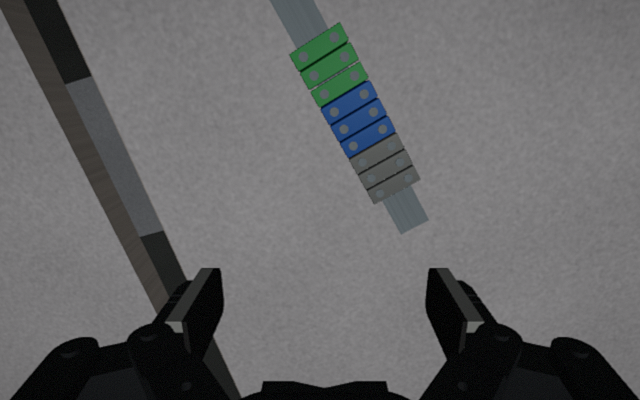

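```bash
cat > h.py <<'E'
import numpy as np, cv2
from scipy.spatial.transform import Rotation as R
from station import bot, imaging, workorder
def snap(n,save=None):
    s=imaging.snapshot(n)
    if save: cv2.imwrite(f"pics/{save}.png",s["img"][:,:,::-1])
    return s
def ray(s,u,v):
    K=s["camera_matrix"]; d=np.linalg.inv(K)@[u,v,1]
    return np.array(s["position"]),R.from_quat(s["orientation"]).apply(d)
def onz(s,u,v,z):
    p,d=ray(s,u,v); return p+d*(z-p[2])/d[2]
def proj(s,P):
    c=R.from_quat(s["orientation"]).inv().apply(np.array(P)-s["position"]); q=s["camera_matrix"]@c.T if c.ndim==1 else (s["camera_matrix"]@c.T)
    return (q[:2]/q[2]).T
def crop(s,x0,y0,x1,y1,k,name):
    im=cv2.resize(s["img"][y0:y1,x0:x1,::-1],None,fx=k,fy=k,interpolation=cv2.INTER_CUBIC); cv2.imwrite(f"pics/{name}.png",im)
def down(yaw):  # tool x down, tool y = (cos yaw, sin yaw,0)
    x=np.array([0,0,-1.]);y=np.array([np.cos(yaw),np.sin(yaw),0]);z=np.cross(x,y)
    return R.from_matrix(np.stack([x,y,z],1))
def rel(pos,rot,p0,r0):
    "shift & turn in tool axes from p0,r0"
    return np.round((r0.inv()*rot).as_rotvec(),4), np.round(r0.inv().apply(np.array(pos)-p0),1)
def cur():
    st=bot.read_state(); return st["position"],R.from_quat(st["tool_rot"]),st
E
python3 - <<'E'
from h import *
s=snap("scene"); d=snap("side")
crop(s,140,150,220,260,5,"c1"); crop(s,280,170,360,245,8,"c2")
crop(d,345,205,425,315,5,"c3"); crop(d,195,140,345,240,5,"c4")
E
```

```text
(no output)
```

View pics/c1.png

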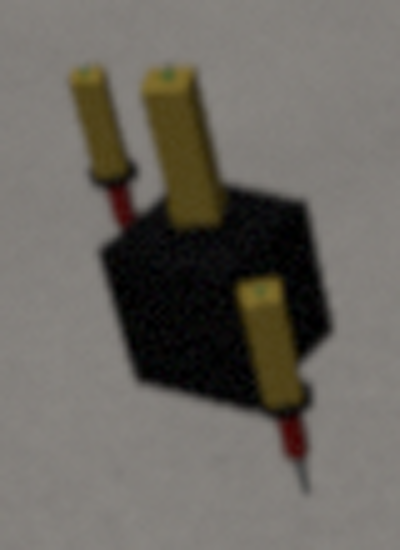

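View pics/c3.png

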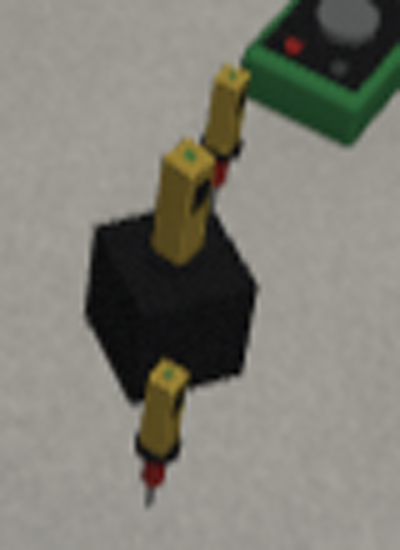

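View pics/c2.png

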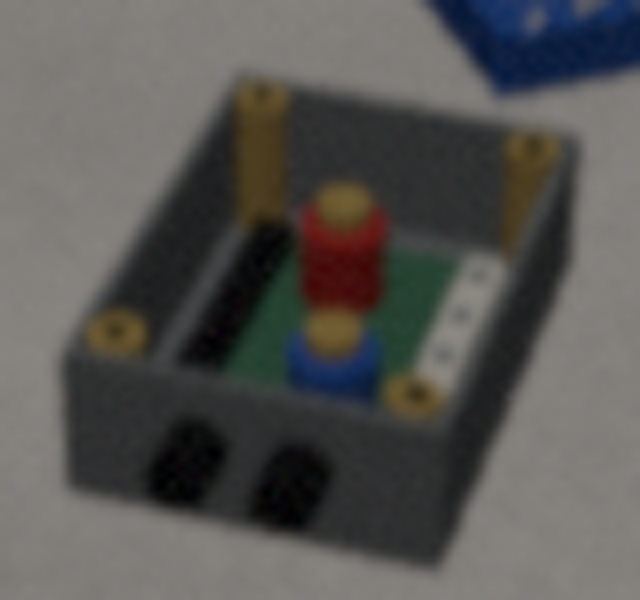

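View pics/c4.png

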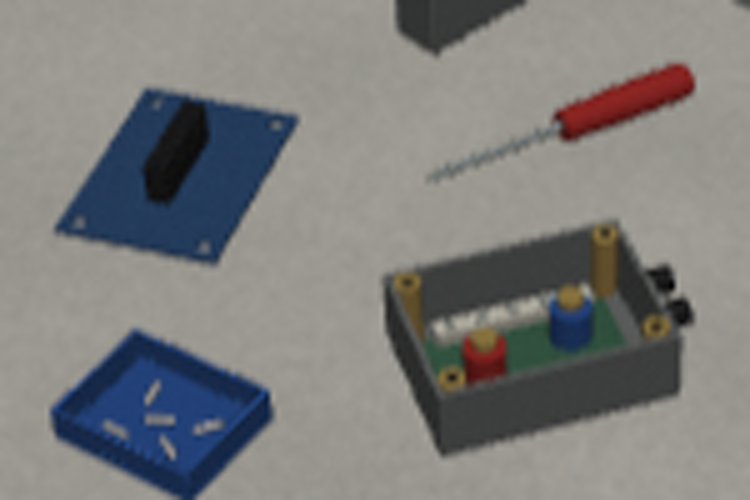

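```bash
python3 - <<'E'
from h import *
s=snap("scene"); d=snap("side")
def show(n,ls,ld,z):
    print(n,"scene",*[np.round(onz(s,*p,z)[:2],1) for p in ls],"side",*[np.round(onz(d,*p,z)[:2],1) for p in ld])
def C(c,x0,y0,k): return [((a-(k-1)/2)/k+x0,(b-(k-1)/2)/k+y0) for a,b in c]
show("top",C([(168,75)],140,150,5),C([(190,157)],345,205,5),151)
show("bosses",C([(262,93),(532,146),(117,330),(413,394)],280,170,8),C([(406,283),(452,378),(604,233),(656,326)],195,140,5),51)
show("pads",C([(344,203),(334,330)],280,170,8),C([(486,340),(571,298)],195,140,5),40)
show("holes",[],C([(158,104),(277,125),(205,247),(80,222)],195,140,5),3)
show("ribtop ends",[],C([(193,104),(158,165)],195,140,5),36)
show("stand base corners",[],C([(135,402),(242,374),(87,315)],345,205,5),0)
show("stand top corners",C([(105,250),(303,205)],140,150,5),C([(93,228),(255,290),(140,308),(212,212)],345,205,5),75)
# small testers triangulate
def tri(a,b):
    p,e=ray(s,*a);q,f=ray(d,*b)
    A=np.stack([e,-f],1);t,_,_,_=np.linalg.lstsq(A,q-p,rcond=None)
    x,y=p+t[0]*e,q+t[1]*f; return np.round((x+y)/2,1),np.round(np.linalg.norm(x-y),1)
S=C([(88,73),(261,291),(168,75)],140,150,5);D=C([(232,75),(168,372),(190,157)],345,205,5)
for a in S: print([tri(a,b) for b in D])
E
```

```text
top scene [ 536.9 -299.1] side [ 537.8 -299.5]
bosses scene [472.6  -1. ] [508.6  77.1] [587.9 -51.2] [623.1  26.4] side [507.   78.3] [ 4.738e+02 -4.000e-01] [623.8  28.6] [589. -51.]
pads scene [517.6  19.5] [579.    9.9] side [516.3  17.7] [577.4   9.2]
holes scene side [533.8 368.2] [578.  295.3] [468.7 231.9] [425.3 306.2]
ribtop ends scene side [528.5 317.2] [474.8 283.4]
stand base corners scene side [ 499.2 -313.4] [ 554.4 -340.7] [ 524.4 -256.7]
stand top corners scene [ 553.6 -338.1] [ 526.  -258.3] side [ 521.  -256.9] [ 550.  -342.3] [ 498.4 -309.3] [ 574.8 -292.9]
[(array([ 576.1, -304.7,  180.3]), np.float64(22.9)), (array([ 456.4, -360.3,  107.7]), np.float64(0.0)), (array([ 536.1, -316.9,  158.5]), np.float64(27.5))]
[(array([ 633.6, -253.2,  107.3]), np.float64(0.0)), (array([ 514.1, -303.8,   13.2]), np.float64(29.7)), (array([ 593.8, -263.2,   79. ]), np.float64(3.6))]
[(array([ 577.8, -288. ,  173.8]), np.float64(3.7)), (array([ 457.3, -341. ,   99.4]), np.float64(31.8)), (array([ 537.5, -299.3,  151.3]), np.float64(0.7))]
```

```bash
python3 - <<'E'
from h import *
p,r,st=cur()
print(r.as_matrix().round(3)); s=snap("wrist")
print("cam offset tool", r.inv().apply(np.array(s["position"])-p), "fwd tool",r.inv().apply(R.from_quat(s["orientation"]).apply([0,0,1])), "grasp px",proj(s,p+r.apply([155,0,0])))
y=np.degrees(np.arctan2(*r.as_matrix()[:2,1][::-1])); print("yaw",y)
for a in (-26.5,63.5,-116.5):
    print(a,rel([537.4,-299.3,430],down(np.radians(a)),p,r))
    # predicted j6: yaw = j1 - j6 + c ?
print(np.degrees(st["joints"][[0,5]]))
E
```

```text
[[-0.    -0.274 -0.962]
 [-0.001 -0.962  0.274]
 [-1.     0.001 -0.   ]]
cam offset tool [ 30.28731073   0.52385417 -80.46960919] fwd tool [ 9.49383731e-01 -8.65406494e-04  3.14117465e-01] grasp px [323.0993681  291.81178296]
yaw -105.92032903707229
-26.5 (array([-1.3861e+00,  4.0000e-04, -5.0000e-04]), array([ -25.1,  765.4, -599. ]))
63.5 (array([-2.9569e+00,  9.0000e-04, -1.0000e-04]), array([ -25.1,  765.4, -599. ]))
-116.5 (array([ 1.847e-01, -1.000e-04, -6.000e-04]), array([ -25.1,  765.4, -599. ]))
[ 88.89973151 -14.81740829]
```

Call:
carry_out:
  steps: [1.756,0,0,5,765,-599,0,1.756,0,0,5,765,-599,0,1.756,0,0,5,765,-599,0,1.756,0,0,5,765,-599,0,1.756,0,0,5,765,-599,0,1.756,0,0,5,765,-599,0,1.756,0,0,5,765,-599,0,1.756,0,0,5,765,-599,0,1.756,0,0,5,765,-599,0,1.756,0,0,5,765,-599,0,1.756,0,0,5,765,-599,0,1.756,0,0,5,765,-599,0,1.756,0,0,5,765,-599,0,1.756,0,0,5,765,-599,0,1.756,0,0,5,765,-599,0,1.756,0,0,5,765,-599,0,1.756,0,0,5,765,-599,0,1.756,0,0,5,765,-599,0,1.756,0,0,5,765,-599,0,1.756,0,0,5,765,-599,0]

```text
time: 2.9
position: [537.5, -297.9, 400.3]
tool_rot: [-0.373, 0.601, 0.372, 0.601]
force: [-0.4, 0.4, -0.2]
gripper_width: 85.0
```

```bash
python3 - <<'E'
from h import *
p,r,st=cur(); print(st["time"],p,st["joints"].round(3),r.as_matrix().round(3).tolist())
s=snap("wrist","w1"); print(proj(s,[537.4,-299.3,151]))
E
```

```text
2.9 [ 537.46852935 -297.93616875  400.30720457] [-0.243  0.37  -0.026 -0.    -1.174 -0.218] [[0.001, -0.895, 0.445], [-0.0, 0.445, 0.895], [-1.0, -0.001, 0.0]]
[323.27423192 210.71107692]
```

View pics/w1.png

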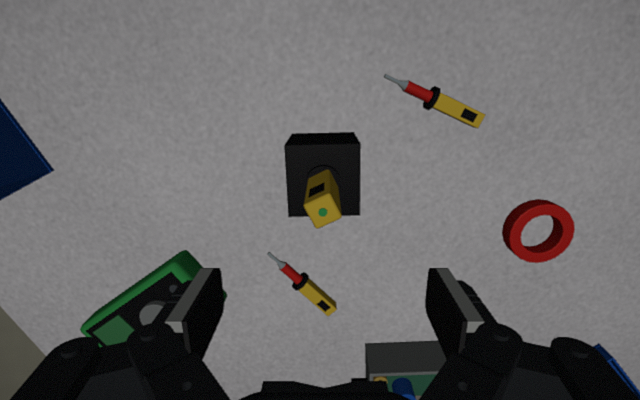

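```bash
python3 - <<'E'
from h import *
s=snap("wrist")
print(proj(s,[[456.4,-360.3,107.7],[633.6,-253.2,107.3],[456,-360,0],[633,-253,0]]))
print([onz(s,*q,10).round() for q in [(388,76),(480,118),(270,255),(330,308)]])
crop(s,260,120,390,240,6,"c5")
d=snap("side");print([onz(d,345+a/5,205+b/5,10).round() for a,b in [(168,372),(150,500),(232,75),(215,210)]])
E
```

```text
[[388.86847521  66.72529076]
 [246.56302163 285.94730273]
 [370.44921184  71.47308277]
 [266.80401261 234.48425239]]
[array([ 444., -349.,   10.]), array([ 377., -272.,   10.]), array([ 639., -233.,   10.]), array([ 609., -139.,   10.])]
[array([ 520., -319.,   10.]), array([ 452., -365.,   10.]), array([ 714., -201.,   10.]), array([ 626., -263.,   10.])]
```

View pics/c5.png

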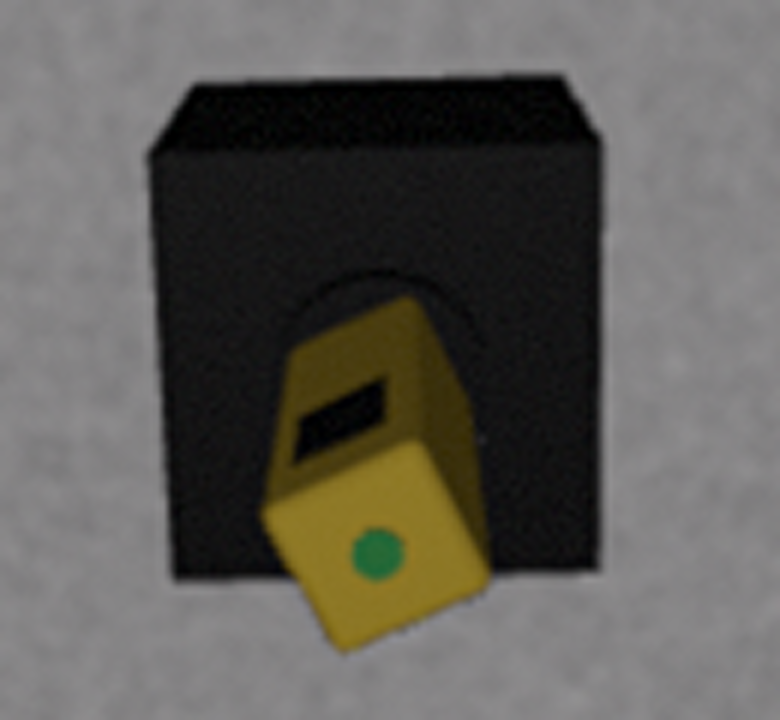

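```bash
python3 - <<'E'
from h import *
d=snap("side","side1");crop(d,305,165,465,315,5,"c6")
E
```

```text
(no output)
```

View pics/c6.png

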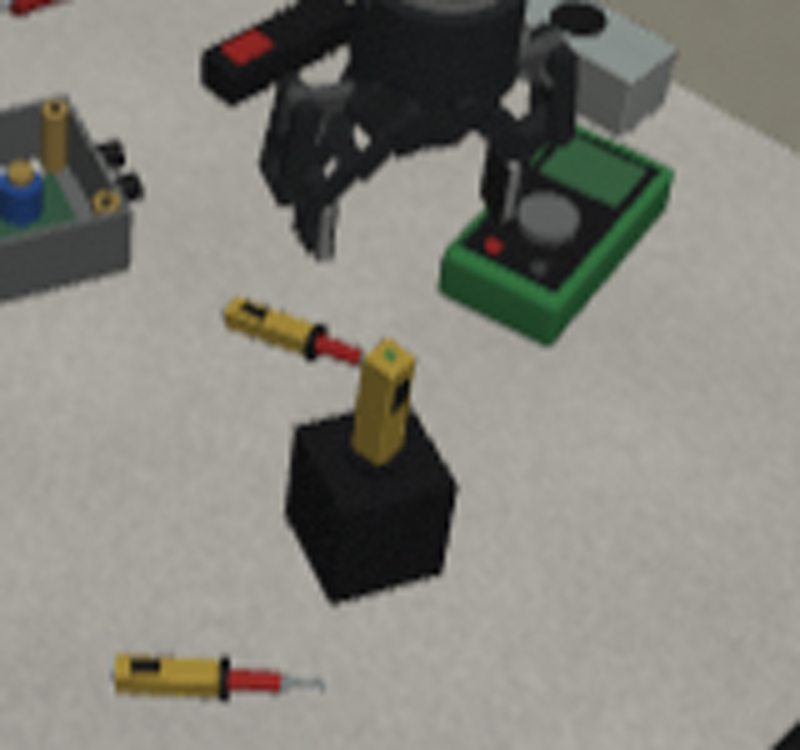

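```bash
python3 - <<'E'
from h import *
s=snap("wrist")
P=np.array([onz(s,260+(a-2.5)/6,120+(b-2.5)/6,151)[:2] for a,b in [(265,515),(415,442),(488,580),(343,652)]])
print(P.round(1),P.mean(0).round(1))
e=[np.degrees(np.arctan2(*(P[(i+1)%4]-P[i])[::-1])) for i in range(4)];print(np.round(e,1),[np.linalg.norm(P[(i+1)%4]-P[i]).round(1) for i in range(4)])
T=np.array([onz(s,260+(a-2.5)/6,120+(b-2.5)/6,75)[:2] for a,b in [(150,155),(603,150)]])
T2=np.array([onz(s,260+(a-2.5)/6,120+(b-2.5)/6,75)[:2] for a,b in [(150,155),(603,150),(600,572),(174,578)]])
print(T2.round(1),T2.mean(0))
E
```

```text
[[ 547.2 -308.9]
 [ 528.8 -309.1]
 [ 528.7 -291.2]
 [ 546.9 -290.7]] [ 537.9 -300. ]
[-179.4   90.5    1.7  -89. ] [np.float64(18.3), np.float64(17.9), np.float64(18.2), np.float64(18.2)]
[[ 553.  -341.5]
 [ 496.3 -314. ]
 [ 522.8 -257.2]
 [ 579.9 -284.5]] [ 537.99579378 -299.29660846]
```

```bash
python3 - <<'E'
from h import *
p,r,st=cur()
for z in (345,273): print(rel([537.7,-299.6,z],down(np.radians(-179.3)),p,r))
E
```

```text
(array([-4.747e-01,  0.000e+00,  3.000e-04]), array([54.9, -0.5, -0.9]))
(array([-4.747e-01,  0.000e+00,  3.000e-04]), array([126.9,  -0.5,  -0.9]))
```

Call:
carry_out:
  steps: [-0.475,0,0,50,-0.5,-1,0,-0.475,0,0,50,-0.5,-1,0,-0.475,0,0,50,-0.5,-1,0,-0.475,0,0,90,-0.5,-1,0,-0.475,0,0,115,-0.5,-1,0,-0.475,0,0,127,-0.5,-1,0,-0.475,0,0,127,-0.5,-1,0]

```text
time: 4.03
position: [537.7, -300.1, 272.2]
tool_rot: [-0.503, 0.497, 0.503, 0.497]
force: [0.3, -0.9, 0.5]
gripper_width: 85.3
```

```bash
python3 - <<'E'
from h import *
p,r,st=cur(); print(st["time"],p,st["force"],np.degrees(np.arctan2(*r.as_matrix()[:2,1][::-1])))
s=snap("wrist","w2"); d=snap("side");crop(d,345,185,445,315,5,"c7")
E
```

```text
4.025 [ 537.68288284 -300.06423443  272.24046874] [ 0.34742038 -0.94880501  0.54486431] -179.3064370841908
```

View pics/w2.png

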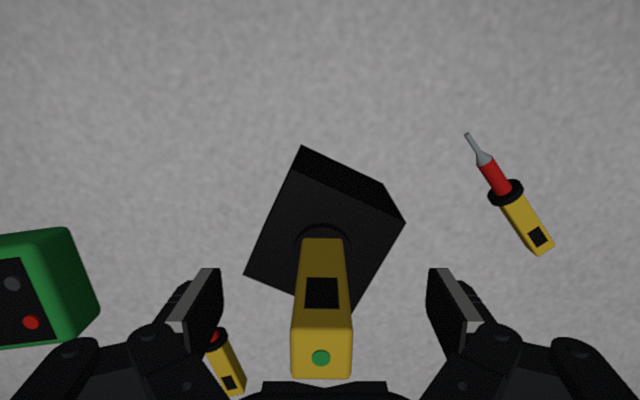

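View pics/c7.png

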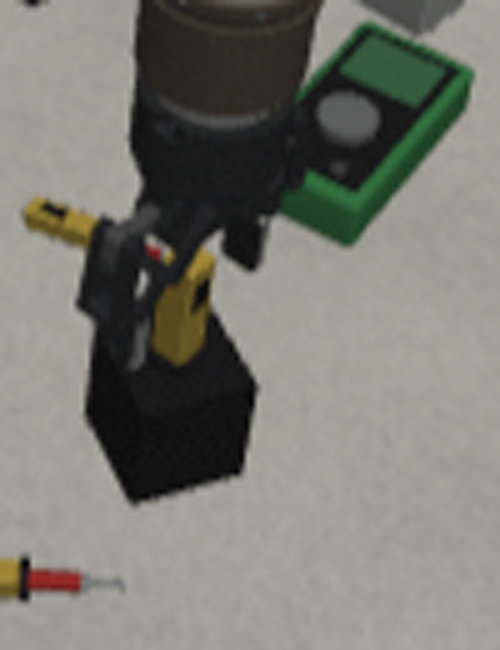

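Call:
carry_out:
  steps: [0,0,0,0,0,0,255,0,0,0,0,0,0,255,0,0,0,0,0,0,255,0,0,0,0,0,0,255,0,0,0,0,0,0,255,0,0,0,0,0,0,255,0,0,0,0,0,0,255]
  force: 60

```text
time: 5.0
position: [537.7, -300.1, 273.0]
tool_rot: [0.503, -0.497, -0.503, -0.497]
force: [0.0, 0.2, 2.4]
gripper_width: 19.1
```

Call:
carry_out:
  steps: [0,0,0,-10,0,0,255,0,0,0,-40,0,0,255,0,0,0,-80,0,0,255,0,0,0,-120,0,0,255,0,0,0,-130,0,0,255,0,0,0,-130,0,0,255]

```text
time: 5.75
position: [537.4, -299.9, 402.8]
tool_rot: [0.503, -0.497, -0.503, -0.497]
force: [-0.1, -0.2, -2.1]
gripper_width: 19.2
```

```bash
python3 - <<'E'
from h import *
p,r,st=cur(); print(st["time"],p,st["force"],st["gripper_width"])
s=snap("scene"); d=snap("side","side2"); crop(s,140,100,220,220,5,"c8");crop(d,345,155,445,305,5,"c9")
print(proj(s,[p[0],p[1],140]),proj(d,[p[0],p[1],140]))
E
```

```text
5.75 [ 537.35804569 -299.91656867  402.77936037] [-0.12419045 -0.24898768 -2.14967396] 19.205478817784172
[173.88830507 169.23476108] [382.18874974 239.15960935]
```

View pics/c8.png

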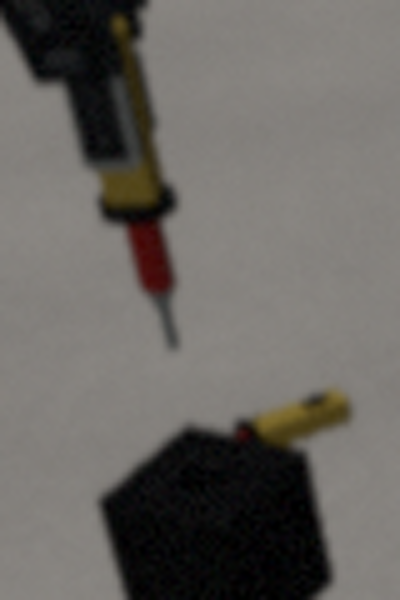

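View pics/c9.png

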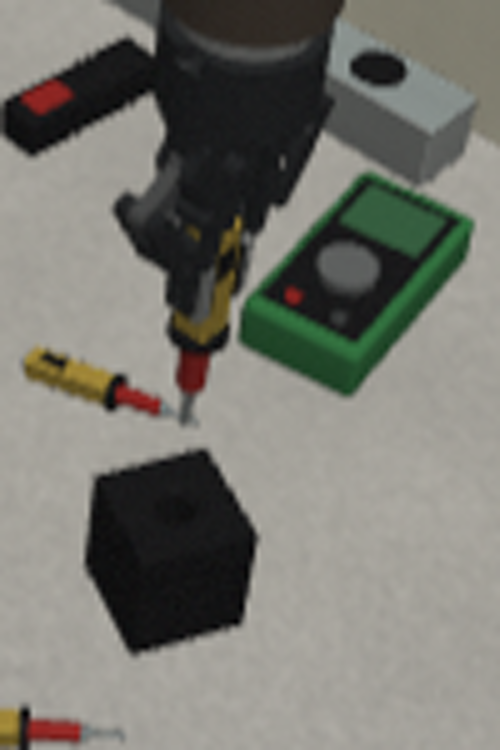

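```bash
python3 - <<'E'
from h import *
p,r,st=cur()
print(rel([517,18.6,p[2]],r,p,r),rel([517,18.6,60+263],r,p,r),rel([578.2,9.6,60+263],r,p,r))
E
```

```text
(array([0., 0., 0.]), array([  0.6,  16.5, 318.7])) (array([0., 0., 0.]), array([ 78.4,  16.3, 318.5])) (array([0., 0., 0.]), array([ 78.2, -44.8, 308.8]))
```

Call:
carry_out:
  steps: [0,0,0,0,3,50,255,0,0,0,0,6,110,255,0,0,0,0,9,170,255,0,0,0,0,12,230,255,0,0,0,0,15,285,255,0,0,0,30,16.5,312,255,0,0,0,60,16.5,318.5,255,0,0,0,80,16.5,318.5,255,0,0,0,80,16.5,318.5,255,0,0,0,80,16.5,318.5,255]

```text
time: 7.1
position: [517.5, 18.2, 322.8]
tool_rot: [0.503, -0.497, -0.503, -0.497]
force: [0.8, -0.0, 0.1]
gripper_width: 19.4
```

```bash
python3 - <<'E'
from h import *
p,r,st=cur(); print(st["time"],p,st["force"],st["gripper_width"])
s=snap("scene"); d=snap("side"); crop(s,280,130,360,245,5,"c10");crop(d,255,145,345,240,7,"c11")
for q in ([p[0],p[1],p[2]-263],[517,18.6,40],[578.2,9.6,40]): print(proj(s,q),proj(d,q))
E
```

```text
7.1 [517.54826146  18.15552684 322.81166605] [ 0.76475091 -0.02547632  0.05489813] 19.38880302293905
[322.10800723 188.0647295 ] [291.86349832 202.47072293]
[322.14773155 194.8069139 ] [291.77954135 207.32681668]
[321.11887567 210.59510842] [308.89156177 199.00016059]
```

View pics/c10.png

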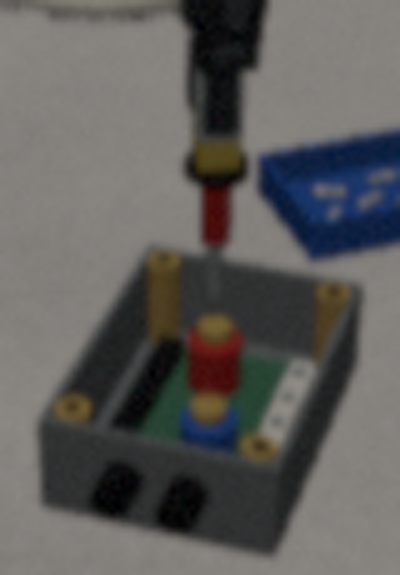

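View pics/c11.png

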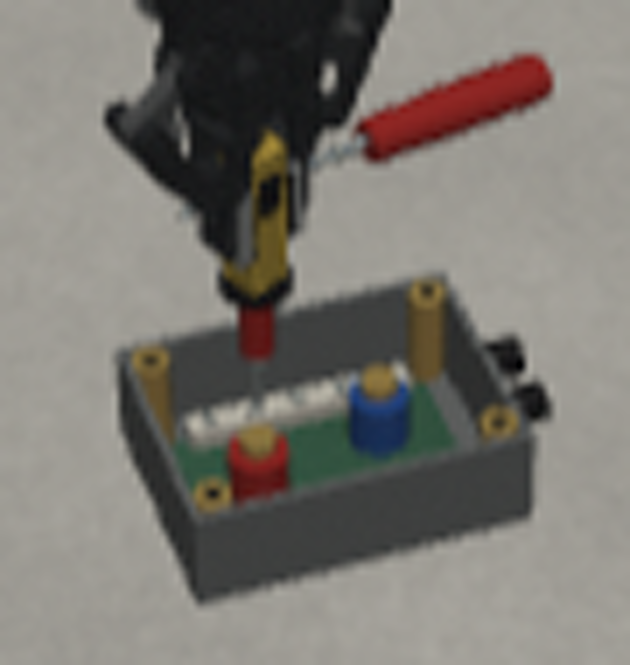

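Call:
carry_out:
  steps: [0,0,0,12,0,0,255,0,0,0,18,0,0,255,0,0,0,21,0,0,255,0,0,0,23,0,0,255,0,0,0,23.5,0,0,255,0,0,0,23.5,0,0,255,0,0,0,23.5,0,0,255]

```text
time: 8.07
position: [517.3, 18.2, 299.4]
tool_rot: [0.503, -0.497, -0.503, -0.497]
force: [-1.9, -0.2, 2.0]
gripper_width: 19.3
```

```bash
python3 - <<'E'
from h import *
p,r,st=cur(); print(st["time"],p,st["force"],st["gripper_width"])
s=snap("scene"); d=snap("side"); crop(s,290,150,360,230,7,"c12");crop(d,255,155,345,240,7,"c13")
E
```

```text
8.075 [517.25626457  18.1806797  299.4452276 ] [-1.88827599 -0.22964079  1.95621583] 19.25506342551836
```

View pics/c12.png

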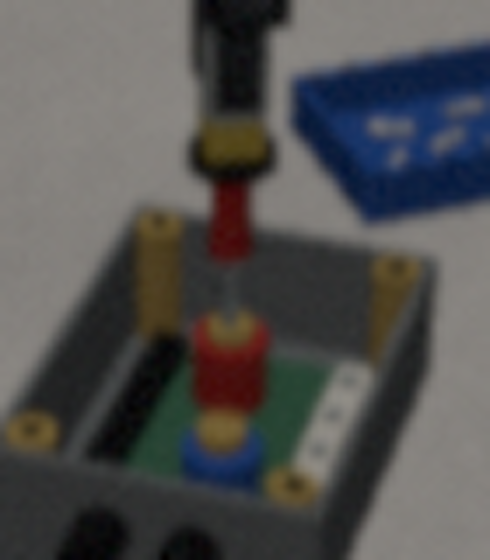

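View pics/c13.png

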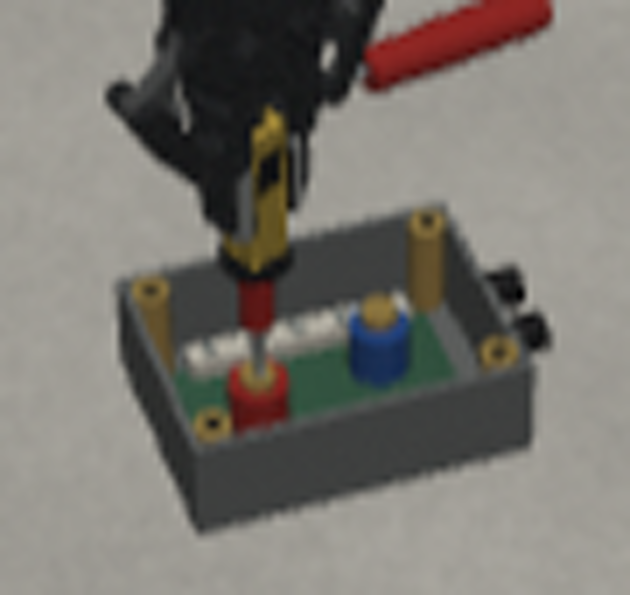

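Call:
carry_out:
  steps: [0,0,0,0.7,0,0,255,0,0,0,0.7,0,0,255,0,0,0,-12,0,0,255,0,0,0,-24,0,0,255,0,0,0,-24,-30,-4,255,0,0,0,-24,-58,-9,255,0,0,0,-24,-61,-9.3,255,0,0,0,-24,-61,-9.3,255,0,0,0,-14,-61,-9.3,255,0,0,0,-7,-61,-9.3,255,0,0,0,-7,-61,-9.3,255]

```text
time: 9.55
position: [577.8, 9.7, 305.3]
tool_rot: [-0.503, 0.498, 0.503, 0.496]
force: [-0.6, 0.2, -0.6]
gripper_width: 19.3
```

```bash
python3 - <<'E'
from h import *
p,r,st=cur(); print(st["time"],p,st["force"],st["gripper_width"])
s=snap("scene"); d=snap("side"); crop(s,290,150,360,230,7,"c14");crop(d,255,155,345,240,7,"c15")
E
```

```text
9.55 [577.81486552   9.70281386 305.25672684] [-0.60476769  0.2170023  -0.63215854] 19.30019461580384
```

View pics/c14.png

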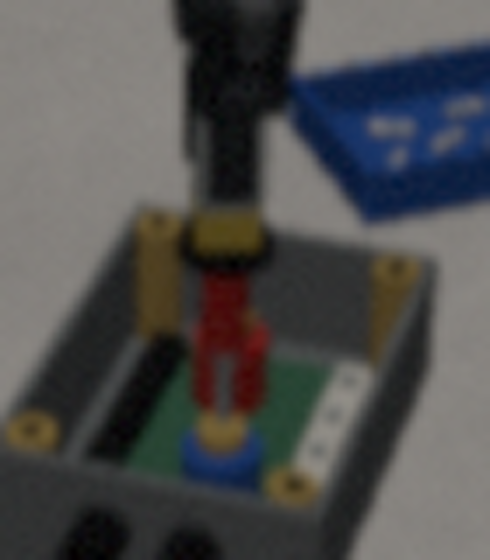

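View pics/c15.png

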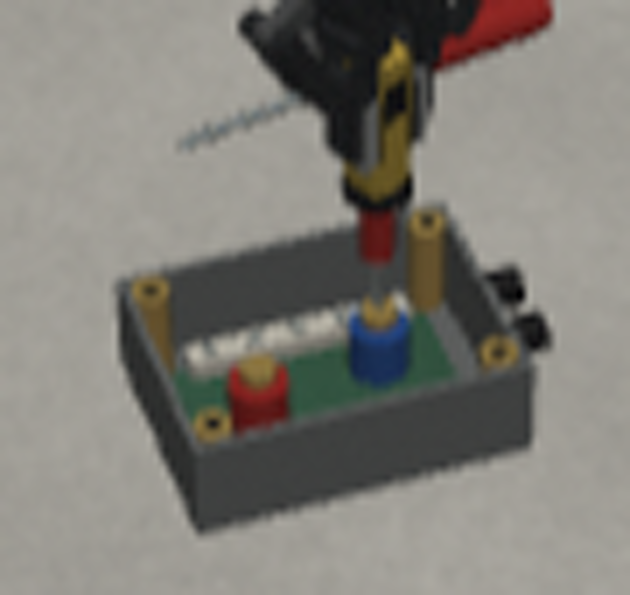

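Tip is centred just above the blue pad; red has sprung back. Press blue.

Call:
carry_out:
  steps: [0,0,0,3,0,0,255,0,0,0,5,0,0,255,0,0,0,6.5,0,0,255,0,0,0,6.5,0,0,255,0,0,0,6.5,0,0,255]

```text
time: 10.28
position: [578.5, 9.7, 300.0]
tool_rot: [0.503, -0.497, -0.503, -0.497]
force: [-0.3, 0.3, 1.4]
gripper_width: 19.4
```

```bash
python3 - <<'E'
from h import *
p,r,st=cur(); print(st["time"],p,st["force"],st["gripper_width"])
d=snap("side"); crop(d,255,155,345,240,7,"c17")
p=p+[0,0,0]
print(rel([537.9,-299.4,402.5],down(np.radians(-179.3)),p,r))
E
```

```text
10.275 [578.5322956    9.71071101 300.02478709] [-0.28431998  0.26588963  1.37648546] 19.35894305774216
(array([-0.0001,  0.0001,  0.0007]), array([-102.5,   44.3, -308.6]))
```

View pics/c17.png

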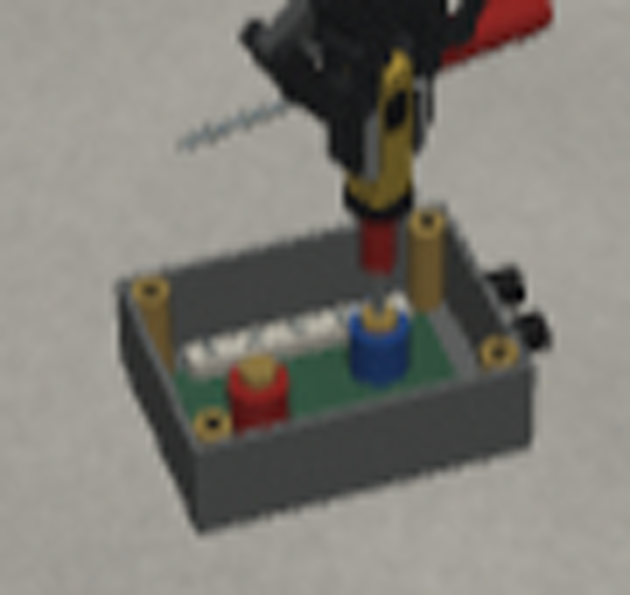

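Call:
carry_out:
  steps: [0,0,0,1.5,0,0,255,0,0,0,2,0,0,255,0,0,0,2,0,0,255,0,0,0,2,0,0,255]

```text
time: 10.82
position: [578.6, 9.7, 297.9]
tool_rot: [0.503, -0.497, -0.503, -0.497]
force: [0.3, -0.4, 3.2]
gripper_width: 19.1
```

```bash
python3 - <<'E'
from h import *
p,r,st=cur(); print(st["time"],p,st["force"],st["gripper_width"])
d=snap("side"); crop(d,255,155,345,240,7,"c18")
print(rel([537.9,-299.4,402.5],down(np.radians(-179.3)),p,r))
E
```

```text
10.825 [578.55241599   9.71294463 297.9145831 ] [ 0.27634477 -0.3518801   3.20720039] 19.059256340859157
(array([-0.0001,  0.0001,  0.0007]), array([-104.6,   44.3, -308.6]))
```

View pics/c18.png

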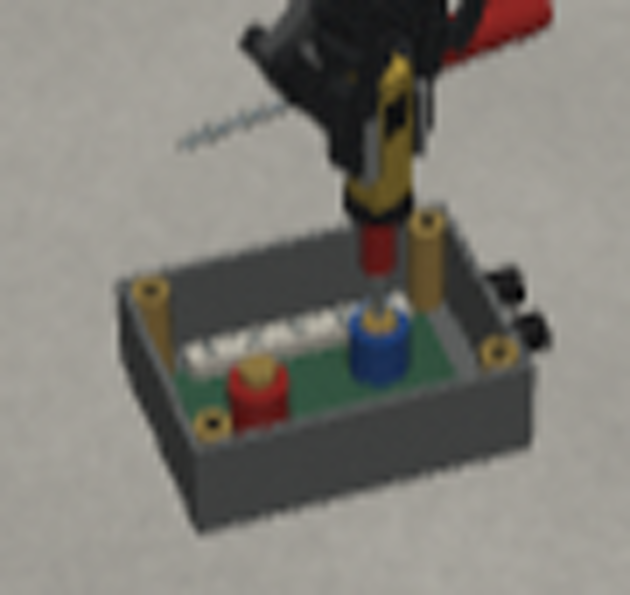

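Call:
carry_out:
  steps: [0,0,0,-30,0,0,255,0,0,0,-80,0,0,255,0,0,0,-105,10,-40,255,0,0,0,-105,20,-100,255,0,0,0,-105,30,-160,255,0,0,0,-105,38,-220,255,0,0,0,-105,43,-275,255,0,0,0,-105,44.3,-303,255,0,0,0,-105,44.3,-308.6,255,0,0,0,-105,44.3,-308.6,255,0,0,0,-105,44.3,-308.6,255]

```text
time: 12.25
position: [538.0, -298.4, 402.5]
tool_rot: [-0.503, 0.497, 0.504, 0.497]
force: [0.3, -0.0, -1.5]
gripper_width: 19.5
```

```bash
python3 - <<'E'
from h import *
p,r,st=cur(); print(st["time"],p,st["force"],st["gripper_width"])
s=snap("scene"); d=snap("side"); crop(s,140,100,220,220,5,"c19");crop(d,345,185,445,305,5,"c20")
q=p+r.apply([263,0,0]);print(q,proj(s,q),proj(d,q))
E
```

```text
12.25 [ 537.95438344 -298.36409257  402.48228451] [ 0.25579961 -0.01065172 -1.47743154] 19.462484209568757
[ 537.80254801 -298.24324073  139.48235611] [174.71349894 169.51906871] [381.77392029 238.84809042]
```

View pics/c19.png

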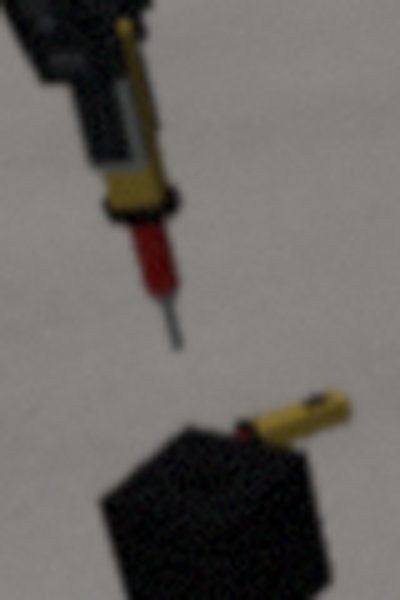

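View pics/c20.png

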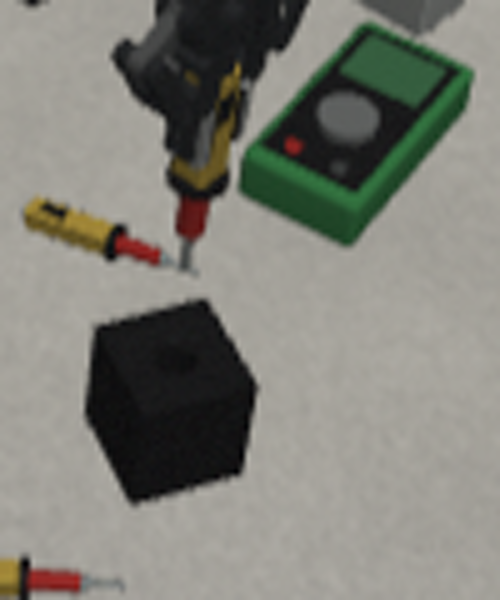

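Call:
carry_out:
  steps: [0,0,0,30,0,-1.4,255,0,0,0,52,0,-1.4,255,0,0,0,60,0,-1.4,255,0,0,0,70,0,-1.4,255,0,0,0,80,0,-1.4,255,0,0,0,92,0,-1.4,255,0,0,0,105,0,-1.4,255,0,0,0,117,0,-1.4,255,0,0,0,125,0,-1.4,255,0,0,0,128,0,-1.4,255,0,0,0,129,0,-1.4,255,0,0,0,129,0,-1.4,255]

```text
time: 13.85
position: [538.0, -300.9, 274.1]
tool_rot: [0.503, -0.497, -0.503, -0.497]
force: [-0.6, 0.5, -0.4]
gripper_width: 19.3
```

```bash
python3 - <<'E'
from h import *
p,r,st=cur(); print(st["time"],p,st["force"],st["wrist_torque"],st["gripper_width"])
d=snap("side"); crop(d,345,185,445,305,5,"c21")
E
```

```text
13.85 [ 537.95222583 -300.87246499  274.07855963] [-0.55727295  0.45164864 -0.42520127] [ 0.0642532   0.00888721 -0.03368854] 19.290336435109563
```

View pics/c21.png

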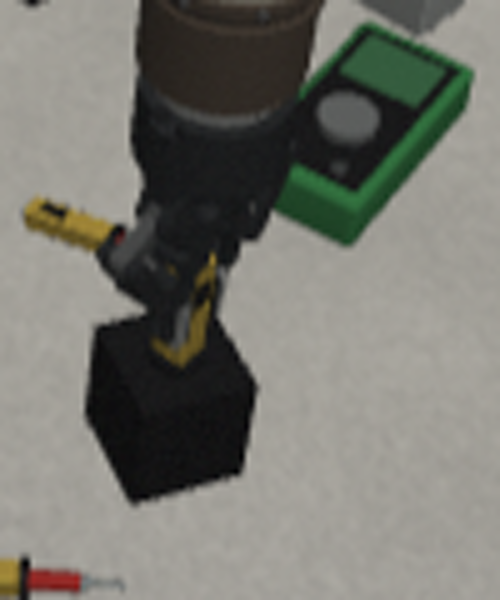

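Call:
carry_out:
  steps: [0,0,0,0.5,0,0.8,255,0,0,0,0.5,0,0.8,255,0,0,0,0.5,0,0.8,0,0,0,0,0.5,0,0.8,0,0,0,0,0.5,0,0.8,0,0,0,0,0.5,0,0.8,0,0,0,0,0.5,0,0.8,0,0,0,0,0.5,0,0.8,0]

```text
time: 14.9
position: [537.8, -300.0, 273.2]
tool_rot: [-0.503, 0.497, 0.503, 0.497]
force: [-0.7, -0.4, 0.4]
gripper_width: 85.4
```

```bash
python3 - <<'E'
from h import *
p,r,st=cur(); print(st["time"],p,st["force"],st["gripper_width"])
d=snap("side"); crop(d,345,185,445,305,5,"c22"); s=snap("wrist","w3")
E
```

```text
14.9 [ 537.79121707 -300.02322906  273.19625158] [-0.69492044 -0.41345171  0.43222207] 85.36659794944738
```

View pics/c22.png

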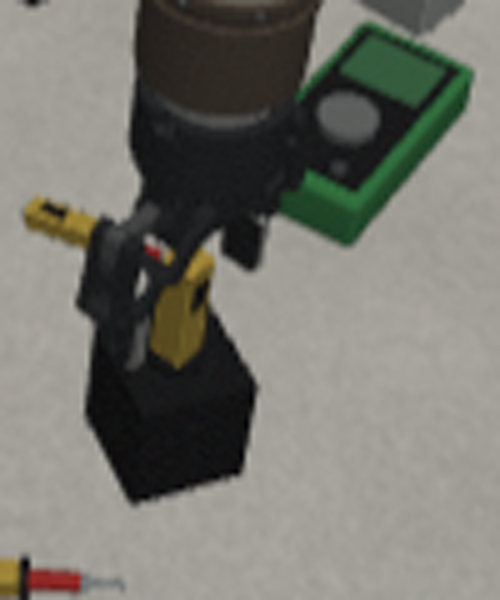

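View pics/w3.png

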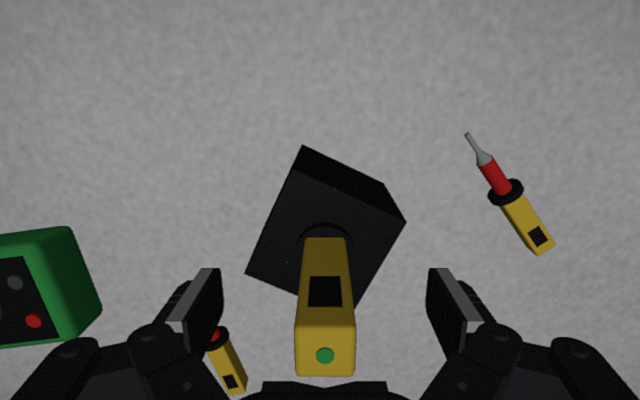

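```bash
python3 - <<'E'
from h import *
p,r,st=cur(); print(st["joints"].round(2))
print(rel([501.5,300.3,370],down(np.radians(-60.3)),p,r))
E
```

```text
[-0.25  0.49 -0.18 -0.   -0.9   0.26]
(array([-2.0772, -0.    ,  0.    ]), array([-96.8,  29.1, 600.7]))
```

Call:
carry_out:
  steps: [0,0,0,-30,0,0,0,0,0,0,-85,0,0,0,0,0,0,-110,0,10,0,-2.077,0,0,-110,29,600.7,0,-2.077,0,0,-110,29,600.7,0,-2.077,0,0,-110,29,600.7,0,-2.077,0,0,-110,29,600.7,0,-2.077,0,0,-110,29,600.7,0,-2.077,0,0,-110,29,600.7,0,-2.077,0,0,-110,29,600.7,0,-2.077,0,0,-110,29,600.7,0,-2.077,0,0,-110,29,600.7,0,-2.077,0,0,-110,29,600.7,0,-2.077,0,0,-110,29,600.7,0,-2.077,0,0,-110,29,600.7,0,-2.077,0,0,-110,29,600.7,0,-2.077,0,0,-110,29,600.7,0]

```text
time: 17.12
position: [501.7, 299.8, 383.4]
tool_rot: [0.684, 0.18, -0.684, 0.18]
force: [-0.6, -0.5, -0.4]
gripper_width: 85.3
```

```bash
python3 - <<'E'
from h import *
p,r,st=cur(); print(st["time"],p,np.degrees(np.arctan2(*r.as_matrix()[:2,1][::-1])),st["joints"].round(2))
s=snap("wrist","w4"); 
E
```

```text
17.125 [501.71704471 299.75598048 383.40083046] -60.435696122121875 [ 0.82  0.33 -0.13 -0.   -1.11  1.27]
```

View pics/w4.png

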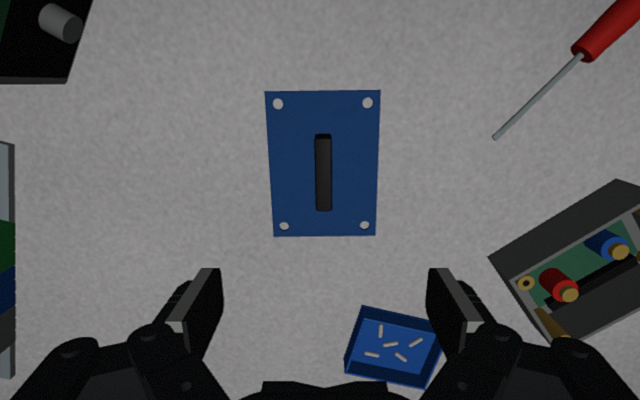

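```bash
python3 - <<'E'
from h import *
p,r,st=cur(); s=snap("wrist"); im=s["img"]
hsv=cv2.cvtColor(im,cv2.COLOR_RGB2HSV)
m=cv2.inRange(hsv,(95,100,40),(125,255,255)); m[:,:255]=0;m[250:]=0;m[:,390:]=0
cs,h=cv2.findContours(m,cv2.RETR_CCOMP,cv2.CHAIN_APPROX_NONE)
P=[]
for c,hh in zip(cs,h[0]):
    a=cv2.contourArea(c)
    if hh[3]>=0 and a>20:
        M=cv2.moments(c);u,v=M["m10"]/a,M["m01"]/a
        print(a,round(u,1),round(v,1),onz(s,u,v,2)[:2].round(1)); 
        if a<200: P.append(onz(s,u,v,2)[:2])
P=np.array(P);print(P.mean(0))
o=np.argsort([ (q-P.mean(0))@[.87,.5] for q in P]); lo,hi=P[o[:2]],P[o[2:]]
v=hi.mean(0)-lo.mean(0);print("len",np.linalg.norm(v),"ang",np.degrees(np.arctan2(v[1],v[0])))
c=P.mean(0);a=np.arctan2(v[1],v[0])-np.pi/2
for z in (230,181): print(rel([*c,z],down(a),p,r))
E
```

```text
78.0 283.5 225.4 [424.5 305.9]
78.5 364.1 224.6 [468.  231.4]
1349.0 323.1 171.8 [496.6 298.2]
118.5 277.3 103.5 [533.4 369.5]
119.0 367.1 102.4 [576.8 295.1]
[500.67694938 300.48104723]
len 126.1128860395644 ang 30.303806347620554
(array([-0.0126, -0.0002,  0.0001]), array([153.4,  -1.1,   0.6]))
(array([-0.0126, -0.0002,  0.0001]), array([202.4,  -1.1,   0.6]))
```

Call:
carry_out:
  steps: [-0.013,0,0,50,-1,0.5,0,-0.013,0,0,105,-1,0.5,0,-0.013,0,0,145,-1,0.5,0,-0.013,0,0,165,-1,0.5,0,-0.013,0,0,182,-1,0.5,0,-0.013,0,0,194,-1,0.5,0,-0.013,0,0,202,-1,0.5,0,-0.013,0,0,202,-1,0.5,0,-0.013,0,0,202,-1,0.5,0]

```text
time: 18.35
position: [500.9, 301.1, 181.9]
tool_rot: [0.683, 0.186, -0.682, 0.185]
force: [-0.0, -0.1, 0.1]
gripper_width: 85.4
```

```bash
python3 - <<'E'
from h import *
p,r,st=cur(); print(st["time"],p,st["force"],np.degrees(np.arctan2(*r.as_matrix()[:2,1][::-1])))
s=snap("wrist","w5"); d=snap("side");crop(d,180,100,320,240,5,"c23")
E
```

```text
18.35 [500.89650647 301.12269905 181.90751045] [-0.03674542 -0.13276817  0.14329431] -59.55364021982016
```

View pics/w5.png

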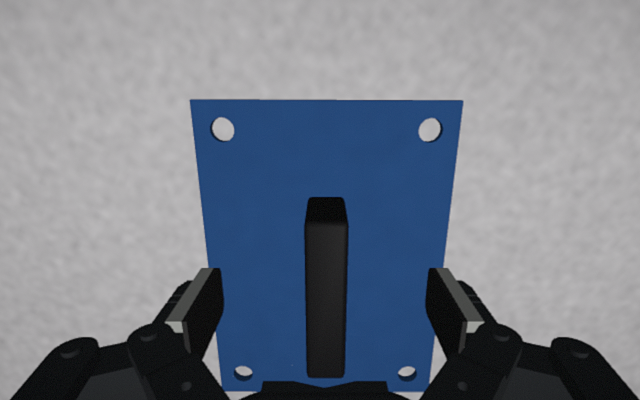

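View pics/c23.png

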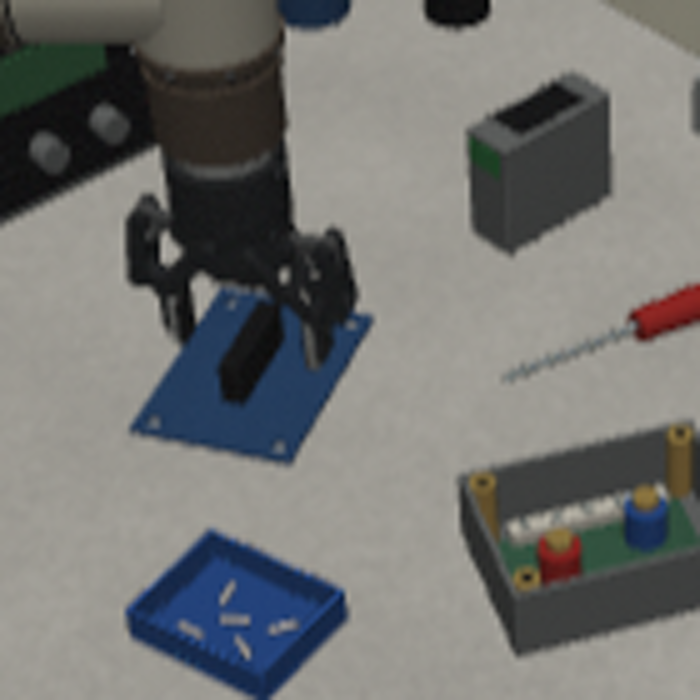

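Call:
carry_out:
  steps: [0,0,0,0,0,0,255,0,0,0,0,0,0,255,0,0,0,0,0,0,255,0,0,0,0,0,0,255,0,0,0,0,0,0,255,0,0,0,0,0,0,255,0,0,0,0,0,0,255,0,0,0,0,0,0,255]
  force: 90

```text
time: 19.45
position: [500.8, 301.0, 181.5]
tool_rot: [0.682, 0.186, -0.682, 0.186]
force: [-2.0, 0.9, 4.3]
gripper_width: 14.4
```

Call:
carry_out:
  steps: [0,0,0,-10,0,0,255,0,0,0,-35,0,0,255,0,0,0,-75,0,0,255,0,0,0,-115,0,0,255,0,0,0,-138,0,0,255,0,0,0,-140,0,0,255,0,0,0,-140,0,0,255]

```text
time: 20.32
position: [500.2, 300.5, 320.0]
tool_rot: [-0.682, -0.185, 0.683, -0.186]
force: [-0.1, 0.5, -2.3]
gripper_width: 14.7
```

```bash
python3 - <<'E'
from h import *
p,r,st=cur(); print(st["time"],p,st["force"],st["wrist_torque"],st["gripper_width"],np.degrees(np.arctan2(*r.as_matrix()[:2,1][::-1])))
s=snap("wrist","w6"); d=snap("side");crop(d,180,80,320,240,4,"c24")
E
```

```text
20.325 [500.22079897 300.49486588 320.01189393] [-0.12324278  0.5086781  -2.29279858] [ 0.0143608   0.01357259 -0.0088076 ] 14.714457159984475 -59.595018174895564
```

View pics/w6.png

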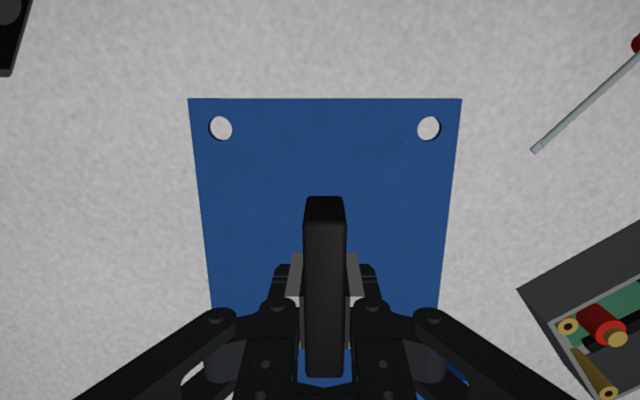

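View pics/c24.png

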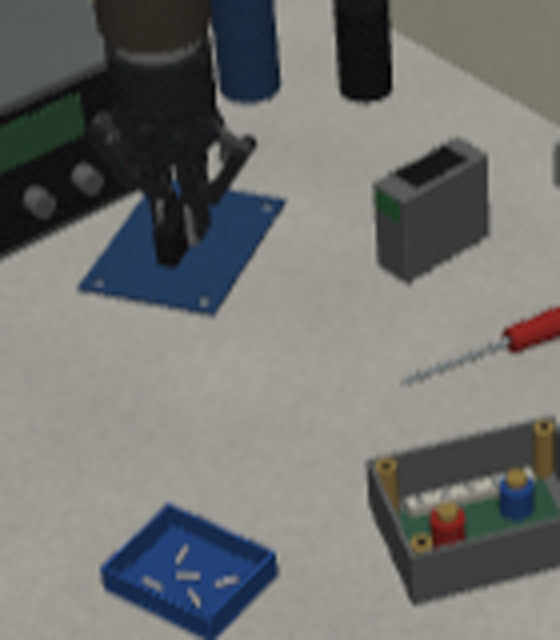

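```bash
python3 - <<'E'
from h import *
p,r,st=cur(); s=snap("wrist"); im=s["img"]
hsv=cv2.cvtColor(im,cv2.COLOR_RGB2HSV)
m=cv2.inRange(hsv,(95,100,40),(125,255,255)); m[250:]=0;m[:,500:]=0;m[:,:150]=0
cs,h=cv2.findContours(m,cv2.RETR_CCOMP,cv2.CHAIN_APPROX_NONE)
H=[]
for c,hh in zip(cs,h[0]):
    a=cv2.contourArea(c)
    if hh[3]>=0 and 100<a<1500:
        M=cv2.moments(c);H.append((M["m10"]/a,M["m01"]/a));print(a,H[-1])
H.sort()
for z in (137,141,145):
    W=[onz(s,*q,z) for q in H]; T=[r.inv().apply(w-p).round(1) for w in W]; print(z,np.linalg.norm(W[0]-W[1]).round(1),*T)
for q in [(567,326),(610,395)]: pass
print("boss",onz(s,567,327,51).round(1),onz(s,605,394,51).round(1))
B=np.array([[472.6,-1.],[508.6,77.1],[587.9,-51.2],[623.1,26.4]]);B2=np.array([[473.8,-.4],[507,78.3],[589,-51],[623.8,28.6]])
for b in (B,B2):
    c=b.mean(0);v=b[2]+b[3]-b[0]-b[1];print(c,np.degrees(np.arctan2(v[1],v[0])))
E
```

```text
481.5 (428.0363447559709, 127.99653859466943)
473.5 (220.4146427314326, 127.75431186202042)
137 88.0 [182.2 -43.9 -62.3] [182.3  44.1 -62.3]
141 85.7 [178.2 -42.7 -62.8] [178.3  43.  -62.7]
145 83.3 [174.2 -41.6 -63.3] [174.3  41.8 -63.2]
boss [507.2  77.4  51. ] [471.5   0.6  51. ]
[548.05   12.825] -23.70519514919882
[548.4    13.875] -23.380159990019617
```

```bash
python3 - <<'E'
from h import *
p,r,st=cur()
for z in (320,252.5): print(rel([548.1,13.3,z],down(np.radians(-113.5)),p,r))
E
```

```text
(array([ 0.9411,  0.0027, -0.0021]), array([1.000e-01, 2.719e+02, 1.044e+02]))
(array([ 0.9411,  0.0027, -0.0021]), array([ 67.6, 271.9, 104.2]))
```

Call:
carry_out:
  steps: [0.1,0,0,0,20,8,255,0.22,0,0,0,60,23,255,0.35,0,0,0,105,40,255,0.5,0,0,0,150,57,255,0.65,0,0,0,195,75,255,0.78,0,0,0,235,90,255,0.88,0,0,0,262,100,255,0.941,0,0,0,272,104.3,255,0.941,0,0,0,272,104.3,255,0.941,0,0,25,272,104.3,255,0.941,0,0,50,272,104.3,255,0.941,0,0,62,272,104.3,255,0.941,0,0,67.5,272,104.3,255,0.941,0,0,67.5,272,104.3,255,0.941,0,0,67.5,272,104.3,255]

```text
time: 22.35
position: [548.9, 13.7, 254.6]
tool_rot: [0.693, -0.143, -0.692, -0.144]
force: [-0.1, 0.2, -1.5]
gripper_width: 14.8
```

```bash
python3 - <<'E'
from h import *
p,r,st=cur(); print(st["time"],p,st["force"],st["gripper_width"],np.degrees(np.arctan2(*r.as_matrix()[:2,1][::-1])))
s=snap("wrist","w7"); c=snap("scene");d=snap("side");crop(d,245,135,355,245,7,"c25");crop(c,270,140,370,245,7,"c26")
E
```

```text
22.35 [548.89628322  13.72980872 254.58126856] [-0.09522231  0.19869773 -1.54400232] 14.75929772986932 -113.4557390956256
```

View pics/w7.png

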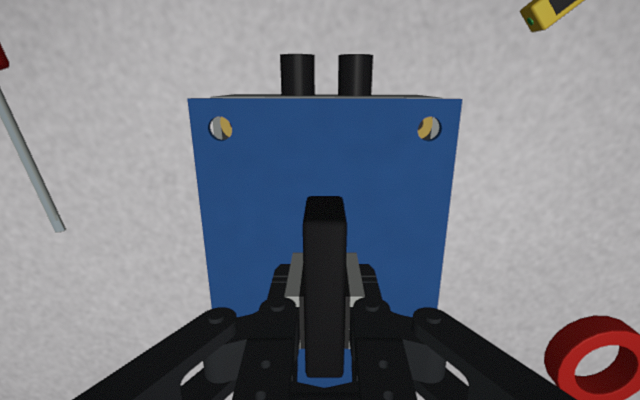

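View pics/c25.png

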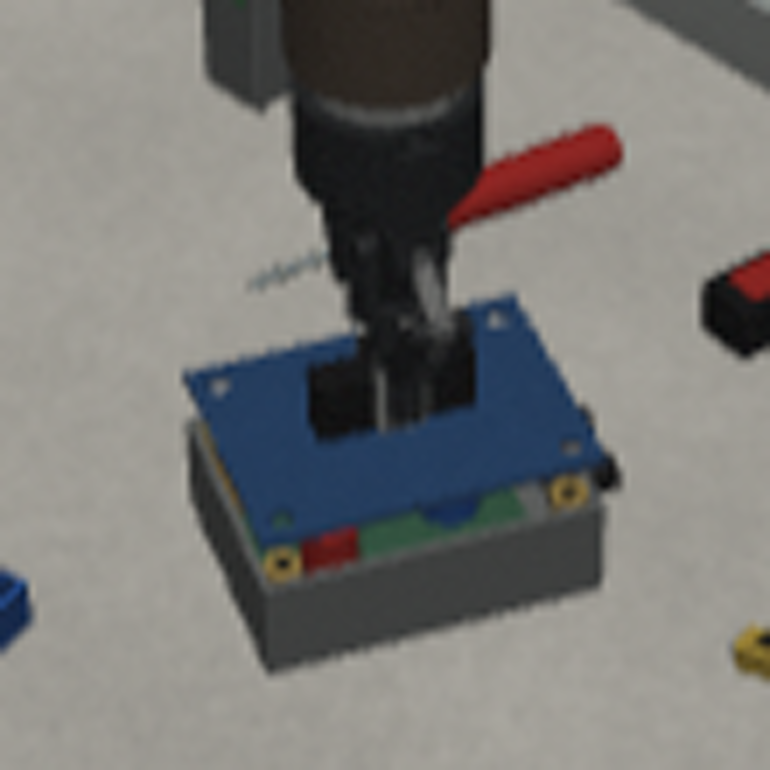

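View pics/c26.png

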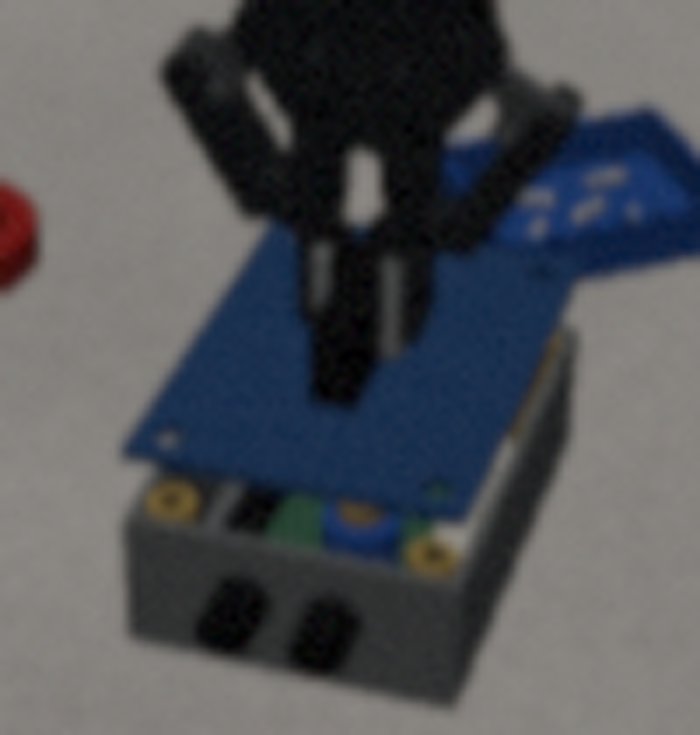

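```bash
python3 - <<'E'
from h import *
c=snap("scene");d=snap("side")
f=lambda s,a,b,x,y,z: onz(s,x+(a-3)/7,y+(b-3)/7,z)[:2].round(1)
h=[f(d,a,b,245,135,76) for a,b in [(221,387),(281,521),(497,320),(571,448)]];print("side holes",*h,np.mean(h,0))
print("side boss",*[f(d,a,b,245,135,51) for a,b in [(283,563),(568,492)]])
print("scene holes",*[f(c,a,b,270,140,76) for a,b in [(168,440),(438,490),(545,270)]],"boss",*[f(c,a,b,270,140,51) for a,b in [(172,500),(431,553)]])
E
```

```text
side holes [509.1  77.4] [ 4.738e+02 -4.000e-01] [623.3  27.6] [589.5 -51.2] [548.925  13.35 ]
side boss [4.743e+02 2.000e-01] [588.7 -51. ]
scene holes [590.7 -51.9] [623.3  27.7] [504.9  79.7] boss [588.6 -51.3] [622.3  26.4]
```

Call:
carry_out:
  steps: [0,0,0,0,0,0,255,0,0,0,0,0,0,255,0,0,0,0,0,0,255,0,0,0,0,0,0,255]

```text
time: 23.1
position: [548.5, 13.5, 253.7]
tool_rot: [-0.692, 0.144, 0.692, 0.144]
force: [0.3, 0.3, -2.0]
gripper_width: 14.2
```

```bash
python3 - <<'E'
from h import *
p,r,st=cur(); print(st["time"],p,st["force"],np.abs(st["joint_velocities"]).max(),st["gripper_width"])
d=snap("side","side9")
E
```

```text
23.1 [548.53950317  13.54201697 253.66225652] [ 0.34459812  0.27105192 -2.00529365] 0.0028033335095731197 14.212782454740438
```

View pics/side9.png

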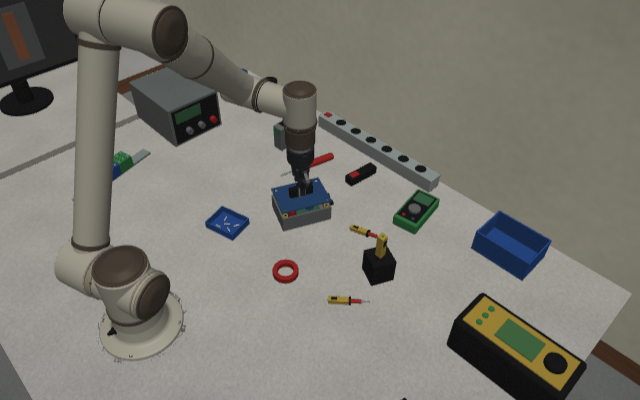

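The tester is upright in its stand at (383,245), the cover is held over the box at (300,195), and the bystanders are where they started. Handing in.

```bash
python3 -c "
from station import workorder
print(workorder.close_job())"
```

```text
the job is handed in; nothing more can be done
None
```

I pressed the red test point and then the blue one with the tester, put the tester back in its stand, and handed the job in at about 23 s. The arm was holding the cover over the box.

- **Presses:** in the pictures both pads went down under the tip, by about 3–5 mm judging from the tool height. Red had sprung back by the time I was over blue. My first push on blue looked shallower than red's, so I pushed 2 mm further before leaving.
- **Tester:** after release it stood upright and seated in the stand, as at the start.
- **Cover:** it was still, about 21 mm above the boss tops by tool height, and looked level. Most holes measured within about 1–2 mm of their threaded holes. One far hole in the scene view read about 4–5 mm off; the side view put that same hole within about 2 mm, so I put it down to a poor reading of a dim hole.
- **Other things on the bench:** no bystander had visibly moved in the last side view. The two small look-alike testers, which stood unsupported at the start, fell over in the first few seconds without being touched. I left them where they lay.

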